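Lock the sliding jaw of a work holder with its spring plunger

TASK

A heat sink lies in the bench work holder, under the lip of the fixed jaw. Pull up the spring plunger of the sliding jaw, bring the jaw along past the first hole, and let the plunger drop fully home in the second hole, the one nearer the heat sink, so that the jaw is locked with its lip over the heat sink. Find the hole gently: do not lean hard on the pin, do not squeeze the heat sink, and leave the things beside the holder where they are.

Things in the scene. Friction and masses are not known exactly. Their poses are not given: they have to be found in the camera images.
- holder: Fixed bench work holder, grey base plate 90 x 278 x 8 mm. Origin on the bench under its middle, z up, +y along the rail from sliding to fixed jaw (about robot-left, turned up to 0.4 rad). Rail, holes, plunger and bed lie on the line x = 0. Bed for the work: top z = 30 mm, y = 68 to 142 mm.
- fixed_jaw (a point): Point on the face of the fixed jaw (dark steel, 60 mm wide), at holder y = 127 mm, z = 42 mm; axes as the holder's. Its lip, underside z = 53 mm, top z = 60 mm, reaches 14 mm over the bed towards the sliding jaw.
- rail: Rail, 44 mm wide, origin and axes as the holder's. It carries a flat steel index strip, 40 x 172 mm, top at z = 30 mm, with a parking slot 10 mm wide and 58 mm long, a first 10 mm hole 55 mm on (+y) from the slot's middle, and a second 10 mm hole 54 mm on from the first. The strip was clamped by hand; where along y is not measured.
- second_hole_about (a point): Fixed mark on the strip's top at holder y = 32 mm, the middle of where the second hole may be: its true centre lies 0 to 8 mm either side of this mark along y (y = 24 to 40 mm). Slot and first hole are shifted alike: slot's middle at y = -85 to -69 mm, first hole at y = -30 to -14 mm.
- jaw_slide (a joint): Slide of the sliding jaw along the rail, m, range 0 to 0.155. The plunger's axis is at holder y = -0.100 + this value. It starts parked in the slot (0.008 to 0.038); in the second hole it reads 0.124 to 0.140, with 1 mm of play either way. Dragging it takes about 1.5 N, and about 3 N with the pin rubbing on the strip.
- jaw: Dark steel front of the sliding jaw, 60 mm wide. Origin on the bench under the plunger's axis, axes as the holder's. Its face is 30 mm ahead (+y) of the axis; its lip (underside z = 53, top z = 60 mm) reaches 64 mm ahead. The grey saddle behind it is 62 mm wide (x), from 28 mm behind to 22 mm ahead of the axis, top at z = 53 mm.
- plunger_lift (a joint): Height of the spring plunger, m: 0 = fully home (pin tip 8 mm deep in the strip), at most 0.014. Riding on top of the strip it reads 0.008; above that the pin is clear and the jaw slides freely. The spring pushes it down with 4 N at 0, 6 N at 0.008, 7.5 N at 0.014, and drops the pin at once when it is free over a hole.
- knob (a point): Middle of the top of the plunger's black upright knob, z = 104 mm when home. The knob is 24 mm in diameter and 32 mm tall, with a rim 28 mm in diameter round its top 6 mm. Below it, up to z = 66 mm, is a steel collar 21 to 26 mm in diameter; nothing else near it is higher than 60 mm.
- plunger: The plunger's steel pin, 8 mm in diameter with a 0.5 mm chamfer, fixed to the knob. Origin on its axis, 22 mm below the pin tip (on the bench when home).
- heat_sink: The work: loose bare finned heat sink, 52 x 52 x 20 mm, 40 g, origin under its middle, lying on the bed close to the fixed jaw, partly under its lip. With the pin in the second hole the sliding jaw stops 2 to 20 mm short of it, with its lip above its edge.
- solder_spool: Bystander: spool of solder, 53 mm across, 32 mm tall, standing on the bench beside the holder, on the side away from the robot.
- eraser: Bystander: pale eraser, 43 x 24 x 12 mm, on the bench beside the holder.
- usb_stick: Bystander: grey USB stick, 55 x 46 x 8 mm as it lies, on the bench beside the holder.
Not all that is in view belongs to the job. Leave any brown look-alike of the heat_sink alone.

How it is judged (in metres and radians):
On the way, in this order (a step that is already met when the one before it is completed fails the run):
1. the plunger is pulled clear while the jaw is still at the parking slot (value of joint plunger_lift above 0.0085 m and value of joint jaw_slide below 0.05 m), for 0.1 s.
2. the jaw is past the first hole (value of joint jaw_slide above 0.09 m), for 0.1 s.
At the end, for the whole second after the job is handed in: The plunger is home (within 2 mm) in the second hole (jaw slide at 0.121 to 0.143 m) and the jaw is still; the heat sink lies flat on the bed between the jaws, within 12 mm of the middle sideways and 90 to 104 mm along y in the holder's frame (value of joint plunger_lift below 0.002 m and value of joint jaw_slide between 0.121 and 0.143 m and not (velocity of joint jaw_slide above 0.005 m/s) and not (velocity of joint jaw_slide below -0.005 m/s) and x of heat_sink in the frame of holder between -0.012 and 0.012 m and y of heat_sink in the frame of holder between 0.09 and 0.104 m and z of heat_sink in the frame of holder between 0.026 and 0.034 m and angle between heat_sink's own z axis and vertical below 0.1 rad); the robot touches nothing.
It fails at once if the pin is forced against the rail or its strip with more than 25 N (contact force between plunger and rail above 25 N).
It fails at once if the sliding jaw presses on the heat sink with more than 10 N (contact force between jaw and heat_sink above 10 N).
It fails at once if the solder spool is moved more than 20 mm (distance of solder_spool from where it was at the start of the episode above 0.02 m).
It fails at once if the eraser is moved more than 20 mm (distance of eraser from where it was at the start of the episode above 0.02 m).
It fails at once if the usb stick is moved more than 20 mm (distance of usb_stick from where it was at the start of the episode above 0.02 m).
It also fails if it takes over 45 s, if anything falls off the work surface, if the arm or the gripper's body presses on something with over 40 N, if the wrist force passes 120 N, or if a joint passes its speed limit or range.

ROBOT

A 7-joint arm with a two-finger parallel gripper is mounted at the origin on a cart in front of the work surface, level with it; the furniture and walls round the work are solid. World frame = base frame: x ahead of the robot, y to its left, z up, the work surface at z = 0. Lengths are in mm, angles in rad, forces in N, time in s.
With the tool pointing down it reaches from about 400 to 875 mm from the base axis. Payload 4.4 kg.
Tool frame: the origin (TCP) lies at the very end of the fingers, on their centre line; the grasp point (between the pads) lies 19 mm behind it; z points along the fingers, y is the line along which they close (so a half turn about z gives the same grasp; the last joint's range is limited). The gripper opens to 85 mm and grips with 20 to 120 N. Pads are 22 mm wide; open, the fingers measure 114 mm over their backs; the gripper's body (76 mm by 85 mm) begins 54 mm behind the grasp point. The pads swing forward as they close: fully open they stand 13 mm farther back than shut.
Start: joints at [1.036, 0.628, 0.038, 1.517, -0.027, 0.996, -0.02], TCP at [293.709, -579.873, 231.313] pointing down, gripper open.
Joint ranges: [-3.06, 3.06], [-0.37, 2.12], [-1.25, 1.32], [0.18, 2.47], [-1.1, 4.24], [0.23, 1.98], [-2.94, 2.94]. Speed limits (rad/s): [2.57, 2.57, 3.14, 3.14, 3.14, 3.14, 3.14].

INTERFACE

Orientations are given as [roll, pitch, yaw] about the fixed x, y, z axes, in that order (R = Rz(yaw) Ry(pitch) Rx(roll)).
In Python, from cell import read_state, get_image, camera_info, finish_job gives the robot as it stands.
- The arm moves only by the tool play_rows, never from a script. Its argument "deltas" is one flat list of numbers, 7 for each row, row after row: the shift along the tool's x, y, z in mm, then the turn, a rotation vector about the tool's x, y, z in rad, then the opening, from 0 (shut) to 1 (fully open). In form: [dx, dy, dz, ax, ay, az, grip, dx, dy, dz, ax, ay, az, grip, ...]. A call has 1 to 10 rows; each row is the pose to reach, as a shift and turn from the pose commanded when the call began, along the tool's axes at that moment; what a row does not reach only later rows make up. A row lasts 1/8 s, in which the tool goes at most 62.5 mm and 10.7 degrees, less where a joint would pass 70% of its speed; a pose out of reach is approached as far as the arm can. A call with a gripper value outside its range is refused whole. The fingers move at their own pace and stop on an object; the grip force is fixed at half the most. Time passes only in rows, so rows that repeat a pose let the fingers close. It gives the time, the measured TCP pose, the force, the opening and the grip force at its end, in the units of the state.
- read_state(): the state, without advancing time (a new reading comes with each control period).
- get_image(name): name is "scene" or "side" or "wrist"; returns the picture (420x560x3 uint8, red, green, blue); there is no depth.
- camera_info(name): a dict with "fx", "fy", "cx", "cy" (pixels), "T" (4x4, takes a point from camera to world coordinates). Camera axes: x right, y down, z forward; pixel columns grow to the right and rows downward; lengths in mm; the calibration is good to about 2 mm. A picture is of the moment at which its call begins: read the wrist's pose just before it. camera_info takes no time and is no camera call; for the wrist camera it gives the pose at the moment of the call.
- finish_job(): hands the job in; it is judged then, once.
The state is a dict: "clock": time; "qpos": joint angles; "qd": joint speeds; "tau": joint torques, N m; "eef_pos": TCP position; "tool_rot": TCP orientation; "force": force on the tool from outside, world axes, zero at the start; "torque": the same for the moment, N m; "width": finger opening in mm; "gripper_force": force on a finger pad.
Only numpy, scipy, OpenCV 4.12 (cv2) and the standard library are available. Lean on these libraries where they do the work, as an engineer would, in place of code of your own. Each camera call takes 0.05 s, during which the arm holds its last target. There are 200 camera calls.

## Working session

There is one attempt and no reset: what is moved stays moved. The work goes in short steps, Python scripts to look and compute and a tool call to move; the robot and the scene stay as the last step left them, time stands still between calls to the robot, and variables do not carry over. Pictures are saved under pics/ and viewed, at most 10 in all, crops included, and the job is handed in when it is done.

Besides the shell and the picture viewer there is one more tool, called after "Request:" in YAML: its name, and indented under it one key for each argument. play_rows: Moves the arm, as the interface text tells. Its arguments: {"type":"object","properties":{"deltas":{"type":"array"}},"required":["deltas"]}

```bash
mkdir -p pics; ls
python3 - <<'E'
from cell import *
import cv2,numpy as np
s=read_state();print({k:np.round(v,3) for k,v in s.items()})
for n in("scene","side"):
    cv2.imwrite(f"pics/{n}0.png",get_image(n)[:,:,::-1]);c=camera_info(n);print(n,{k:np.round(v,3).tolist() for k,v in c.items()})
E
```

```text
pics
{'clock': np.float64(0.0), 'qpos': array([ 1.036,  0.629,  0.038,  1.518, -0.027,  0.996, -0.02 ]), 'qd': array([-0.   , -0.001,  0.002,  0.001, -0.002,  0.002,  0.   ]), 'tau': array([ 1.0000e-03, -5.6340e+01,  1.2270e+00, -1.9344e+01,  1.1000e-02,
        1.1000e-02, -0.0000e+00]), 'eef_pos': array([ 293.425, -579.305,  230.408]), 'tool_rot': array([-3.14 ,  0.   ,  0.469]), 'force': array([-0.94 , -0.105, -0.672]), 'torque': array([-0.001, -0.011, -0.021]), 'gripper_force': np.float64(0.0), 'width': np.float64(85.785)}
scene {'fx': 475.854, 'fy': 475.854, 'cx': 288.304, 'cy': 200.183, 'T': [[-0.591, -0.412, 0.693, -39.945], [-0.806, 0.288, -0.516, 585.92], [0.013, -0.864, -0.503, 526.879], [0.0, 0.0, 0.0, 1.0]]}
side {'fx': 538.892, 'fy': 538.892, 'cx': 277.009, 'cy': 213.072, 'T': [[0.995, -0.055, 0.082, 493.594], [-0.097, -0.687, 0.72, -471.686], [0.017, -0.724, -0.689, 683.83], [0.0, 0.0, 0.0, 1.0]]}
```

View pics/scene0.png

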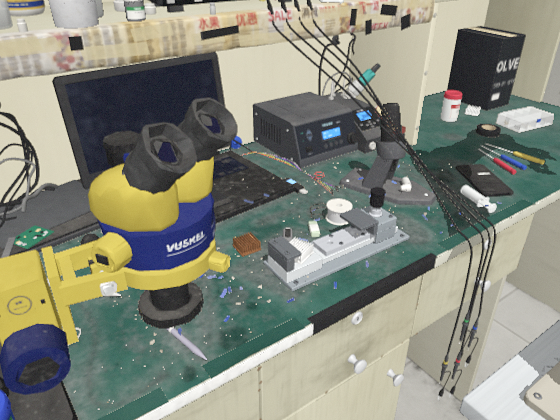

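View pics/side0.png

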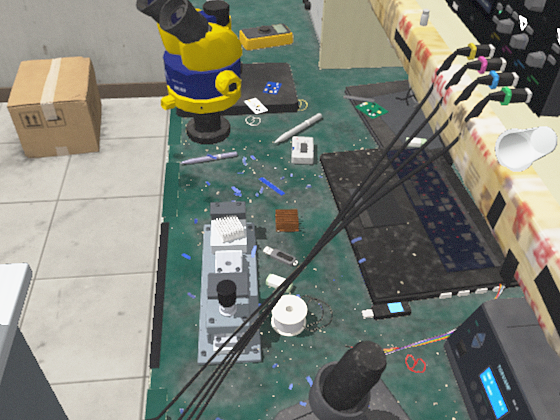

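```bash
cat > h.py <<'E'
import numpy as np,cv2
from cell import *
def ray(n,p):
    c=camera_info(n);T=np.array(c["T"]);d=T[:3,:3]@[(p[0]-c["cx"])/c["fx"],(p[1]-c["cy"])/c["fy"],1];return T[:3,3],d/np.linalg.norm(d)
def plane(n,p,z):
    o,d=ray(n,p);return o+d*(z-o[2])/d[2]
def tri(p,q,n="scene",m="side"):
    a,d=ray(n,p);b,e=ray(m,q);t=np.linalg.lstsq(np.c_[d,-e],b-a,rcond=None)[0];u=a+d*t[0];v=b+e*t[1];return (u+v)/2,np.linalg.norm(u-v)
def proj(n,P):
    c=camera_info(n);T=np.array(c["T"]);q=T[:3,:3].T@(np.array(P)-T[:3,3]);return q[0]/q[2]*c["fx"]+c["cx"],q[1]/q[2]*c["fy"]+c["cy"]
E
python3 - <<'E'
from h import *
a=cv2.imread("pics/scene0.png")[180:295,255:415];b=cv2.imread("pics/side0.png")[195:375,185:325]
A=cv2.resize(a,None,fx=3.4,fy=3.4,interpolation=2);A=cv2.copyMakeBorder(A,0,600-A.shape[0],0,0,0);cv2.imwrite("pics/ca.png",A[:391])
cv2.imwrite("pics/cb.png",cv2.resize(b,None,fx=3.3,fy=3.3,interpolation=2))
print(tri((377,190),(228,284)))
# cable: epipolar intersections of scene cable points with side lines
for p in[(300,50),(345,105),(400,165),(440,215)]:
    print(p,[np.round(np.r_[proj("side",(lambda o,d:o+d*t)(*ray("scene",p))),(lambda o,d:o+d*t)(*ray("scene",p))]).tolist() for t in range(400,1300,150)])
E
```

```text
(array([480.61153473,  -3.23748328, 104.84761116]), np.float64(4.368654455284916))
(300, 50) [[52.0, -59.0, 268.0, 347.0, 439.0], [136.0, -11.0, 384.0, 257.0, 406.0], [228.0, 42.0, 500.0, 167.0, 373.0], [329.0, 99.0, 615.0, 78.0, 340.0], [440.0, 163.0, 731.0, -12.0, 308.0], [565.0, 234.0, 847.0, -102.0, 275.0]]
(345, 105) [[32.0, -22.0, 235.0, 325.0, 399.0], [106.0, 41.0, 338.0, 227.0, 351.0], [185.0, 109.0, 441.0, 129.0, 303.0], [272.0, 183.0, 544.0, 31.0, 255.0], [366.0, 263.0, 647.0, -67.0, 207.0], [470.0, 352.0, 750.0, -165.0, 159.0]]
(400, 165) [[2.0, 14.0, 187.0, 304.0, 358.0], [62.0, 91.0, 272.0, 198.0, 294.0], [126.0, 174.0, 357.0, 92.0, 230.0], [195.0, 263.0, 443.0, -14.0, 167.0], [269.0, 358.0, 528.0, -120.0, 103.0], [348.0, 462.0, 613.0, -226.0, 40.0]]
(440, 215) [[-21.0, 39.0, 147.0, 295.0, 327.0], [28.0, 124.0, 218.0, 185.0, 251.0], [79.0, 215.0, 288.0, 76.0, 176.0], [134.0, 311.0, 358.0, -33.0, 101.0], [192.0, 412.0, 428.0, -142.0, 26.0], [253.0, 521.0, 498.0, -251.0, -49.0]]
```

View pics/ca.png

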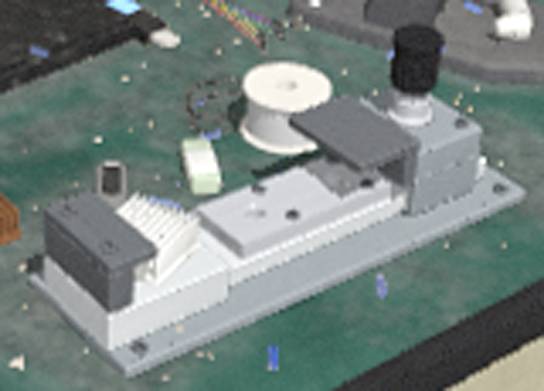

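View pics/cb.png

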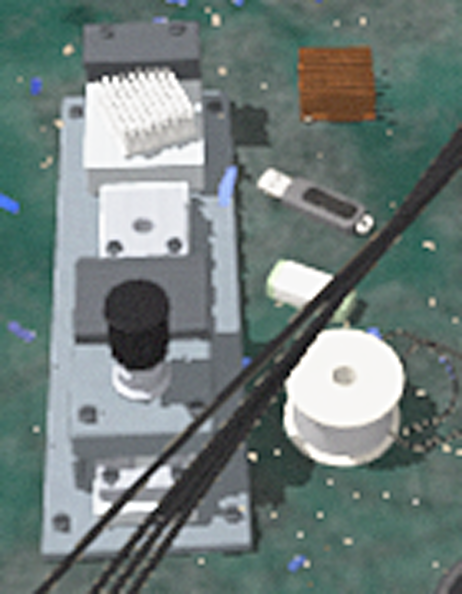

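Run:
```python
from h import *
np.set_printoptions(precision=1,suppress=True)
sd=lambda x,y:(185+x/3.3,195+y/3.3); sc=lambda x,y:(255+x/3.4,180+y/3.4)
C=[plane("side",sd(*p),8)[:2] for p in[(42,550),(253,546),(235,97),(62,95)]]
C=np.array(C);print(C,C.mean(0))
print("left edge yaw",np.arctan2(*(-(C[3]-C[0])*[1,-1])[[0,1]]),"right",np.arctan2(*(-(C[2]-C[1])*[1,-1])))
S=np.array([plane("scene",sc(*p),8)[:2] for p in[(525,190),(128,362),(30,275)]]);print(S,np.linalg.norm(S[0]-S[1]),np.linalg.norm(S[2]-S[1]),(S[0]+S[2])/2)
print("knob top",tri(sc(417,37),sd(137,303)),plane("scene",sc(417,37),104),plane("side",sd(137,303),104))
print("hole",plane("side",sd(145,225),30),plane("scene",sc(257,212),30),tri(sc(257,212),sd(145,225)))
print("scope base",plane("side",(208,130),10),"spool",plane("side",sd(345,375),32))
print("scope eyepiece",tri((200,120),(150,5)),tri((222,262),(163,103)))
```

```text
[[433.7 -58.8]
 [523.4 -64.7]
 [534.7 208.1]
 [442.1 217. ]] [483.5  75.4]
left edge yaw -0.030305415766335782 right -0.04141790272994673
[[430.2 -57.5]
 [442.1 215. ]
 [526.9 215.6]] 272.75849150655154 84.87489436656078 [478.6  79. ]
knob top (array([479.2,  -5.2, 102.4]), np.float64(2.2709619289912846)) [475.8  -2.9 104. ] [480.2  -5.6 104. ]
hole [483.8 101.5  30. ] [478.7 102.7  30. ] (array([482.4, 101.4,  28.5]), np.float64(3.4903117261080014))
scope base [451.1 502.6  10. ] spool [570.1   3.4  32. ]
scope eyepiece (array([387.6, 377.4, 342.8]), np.float64(15.633817035728239)) (array([382.8, 370.2, 164. ]), np.float64(2.428363093179449))
```

Request:
play_rows:
  deltas: [32, -37, -15, 0, 0, 0.056, 0.6, 64, -75, -30, 0, 0, 0.112, 0.6, 96, -112, -45, 0, 0, 0.168, 0.6, 128, -149, -60, 0, 0, 0.224, 0.6, 160, -186, -69, 0, 0, 0.28, 0.6, 193, -224, -69, 0, 0, 0.336, 0.6, 225, -261, -69, 0, 0, 0.392, 0.6, 257, -298, -69, 0, 0, 0.448, 0.6, 289, -335, -69, 0, 0, 0.504, 0.6, 289, -335, -69, 0, 0, 0.504, 0.6]

```text
clock: 1.35
eef_pos: [400.9, -146.5, 300.2]
tool_rot: [-3.14, 0.0, -0.028]
force: [-0.2, -0.3, 0.1]
width: 51.0
gripper_force: 0.0
```

Request:
play_rows:
  deltas: [16, -37, 0, 0, 0, 0, 0.6, 35, -75, 20, 0, 0, 0, 0.6, 50, -112, 50, 0, 0, 0, 0.6, 65, -147, 75, 0, 0, 0, 0.6, 65, -147, 90, 0, 0, 0, 0.6, 65, -147, 90, 0, 0, 0, 0.6]

```text
clock: 2.1
eef_pos: [469.3, -6.6, 209.1]
tool_rot: [3.141, 0.003, -0.035]
force: [0.2, -0.3, 0.2]
width: 51.2
gripper_force: 0.0
```

Run:
```python
from h import *
np.set_printoptions(precision=3,suppress=True)
s=read_state();print(s["clock"],s["eef_pos"],s["tool_rot"])
cv2.imwrite("pics/w1.png",get_image("wrist")[:,:,::-1]);c=camera_info("wrist");print(c)
for P in[(480,-5,104),(481,102,30)]:print(proj("wrist",P))
```

```text
2.1 [469.342  -6.609 209.141] [ 3.141  0.003 -0.035]
{'fx': 322.97011424583445, 'fy': 322.97011424583445, 'cx': 278.40478068922386, 'cy': 216.06828336290116, 'T': array([[ -0.036,  -0.962,  -0.272, 538.493],
       [ -0.999,   0.035,   0.009,  -9.594],
       [  0.   ,   0.272,  -0.962, 351.68 ],
       [  0.   ,   0.   ,   0.   ,   1.   ]])}
(np.float64(275.08143158446427), np.float64(202.14646867543902))
(np.float64(169.87629029407574), np.float64(187.99232848370468))
```

View pics/w1.png

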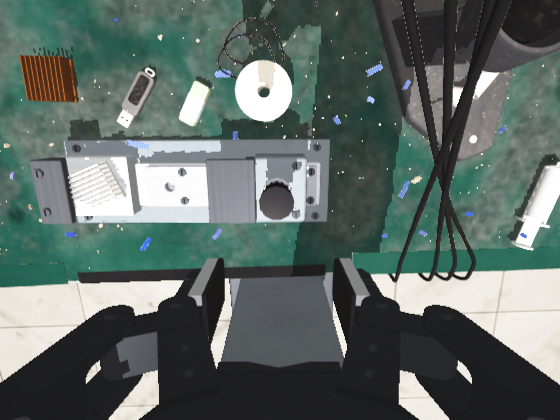

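Run:
```python
from h import *
np.set_printoptions(precision=1,suppress=True)
g=cv2.imread("pics/w1.png",0)
m=(g<70).astype(np.uint8);m[:170]=0;m[230:]=0;m[:,:250]=0;m[:,305:]=0
n,l,st,ce=cv2.connectedComponentsWithStats(m);i=1+st[1:,4].argmax();print(st[i],ce[i])
c,r=cv2.minEnclosingCircle(np.argwhere(l==i)[:,::-1].astype(np.float32));print(c,r,plane("wrist",c,104))
h=(g[176:198,160:180]);print(h[::2,::2]); 
m=((h<170)).astype(np.uint8);n,l,st,ce=cv2.connectedComponentsWithStats(m)
for j in range(1,n):print(st[j],ce[j]+[160,176],plane("wrist",ce[j]+[160,176],30))
e=cv2.Canny(g,60,150)
for (a,b,y0,y1) in[(70,320,134,146),(70,320,216,228)]:
    L=cv2.HoughLinesP(e[y0:y1,a:b].copy(),1,np.pi/720,40,minLineLength=60,maxLineGap=20)
    print([] if L is None else (L[:4,0]+[a,y0,a,y0]))
print([plane("wrist",p,8) for p in[(65,222),(327,222),(65,140),(328,138)]])
```

```text
[261 181  32  21 307] [278.6 190.2]
(276.72900390625, 196.81678771972656) 15.833690643310547 [484.2  -6.5 104. ]
[[250 250 251 251 251 251 251 251 251 251]
 [251 251 251 251 251 251 251 251 251 252]
 [252 252 252 252 251 252 252 252 252 252]
 [253 253 253 238 220 253 254 253 253 253]
 [252 252 239 118 188 221 253 244 252 252]
 [252 252 228 111 149 208 209 216 252 253]
 [252 252 237 129 119 192 215 223 253 253]
 [252 252 252 219 156 126 157 243 253 253]
 [252 253 253 253 244 240 249 253 253 253]
 [251 251 251 251 251 251 251 251 252 252]
 [252 252 252 252 252 252 252 252 252 252]]
[ 5  7  8  8 26] [167.7 187.3] [481.8 104.1  30. ]
[[ 70 140 319 139]
 [100 135 237 135]
 [141 136 237 136]]
[[ 72 222 299 222]]
[array([443.1, 231. ,   8. ]), array([432.6, -60. ,   8. ]), array([531.2, 211.8,   8. ]), array([523.5, -60.6,   8. ])]
```

Request:
play_rows:
  deltas: [12, -1, 20, 0, 0, 0, 0.6, 12, -1, 60, 0, 0, 0, 0.6, 12, -1, 90, 0, 0, 0, 0.6, 12, -1, 110, 0, 0, 0, 0.6, 12, -1, 125, 0, 0, 0, 0.6, 12, -1, 134, 0, 0, 0, 0.6, 12, -1, 134, 0, 0, 0, 0.6]

```text
clock: 3.02
eef_pos: [482.4, -5.5, 76.3]
tool_rot: [3.141, 0.0, -0.036]
force: [0.4, 0.4, -0.2]
width: 51.2
gripper_force: 0.0
```

Run:
```python
from h import *
s=read_state();print(s["clock"],s["eef_pos"],s["tool_rot"],s["force"])
w=get_image("wrist")[:,:,::-1];sd=get_image("side")[195:375,185:325,::-1]
sd=cv2.resize(sd,(218,280));w=cv2.resize(w[140:],(560,280));cv2.imwrite("pics/w2.png",np.hstack([w,sd]))
```

```text
3.025 [482.38772144  -5.52210238  76.30236851] [ 3.14147273e+00  1.09515323e-04 -3.56144167e-02] [ 0.35486141  0.35835219 -0.23711061]
```

View pics/w2.png

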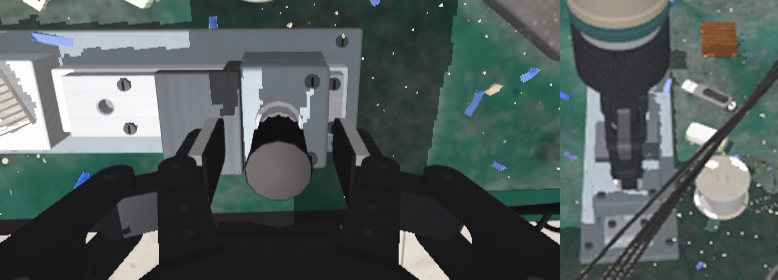

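Request:
play_rows:
  deltas: [0, 0, 0, 0, 0, 0, 0.1, 0, 0, 0, 0, 0, 0, 0.1, 0, 0, 0, 0, 0, 0, 0.1, 0, 0, 0, 0, 0, 0, 0.1, 0, 0, 0, 0, 0, 0, 0.1]

```text
clock: 3.75
eef_pos: [482.8, -5.3, 77.2]
tool_rot: [3.142, -0.001, -0.035]
force: [-1.3, -0.4, 5.2]
width: 24.2
gripper_force: 58.4
```

Request:
play_rows:
  deltas: [0, 0, -4, 0, 0, 0, 0.1, 0, 0, -8, 0, 0, 0, 0.1, 0, 0, -11, 0, 0, 0, 0.1, 0, 0, -12, 0, 0, 0, 0.1, 0, 0, -12, 0, 0, 0, 0.1]

```text
clock: 4.38
eef_pos: [482.7, -5.3, 88.3]
tool_rot: [-3.142, -0.001, -0.035]
force: [3.2, 0.4, -6.9]
width: 24.1
gripper_force: 59.1
```

Request:
play_rows:
  deltas: [0, -5, 0, 0, 0, 0, 0.1, 0, -15, 0, 0, 0, 0, 0.1, 0, -27, 0, 0, 0, 0, 0.1, 0, -39, 0, 0, 0, 0, 0.1, 0, -50, 0, 0, 0, 0, 0.1, 0, -50, 0, 0, 0, 0, 0.1]

```text
clock: 5.12
eef_pos: [484.3, 46.9, 88.3]
tool_rot: [-3.14, -0.0, -0.033]
force: [3.2, 0.7, -7.3]
width: 24.2
gripper_force: 59.3
```

Moving freely, with no sideways load building up.

Request:
play_rows:
  deltas: [0, -8, 0, 0, 0, 0, 0.1, 0, -18, 0, 0, 0, 0, 0.1, 0, -28, 0, 0, 0, 0, 0.1, 0, -38, 0, 0, 0, 0, 0.1, 0, -44, 0, 0, 0, 0, 0.1, 0, -46, 0, 0, 0, 0, 0.1, 0, -46, 0, 0, 0, 0, 0.1]

```text
clock: 6.0
eef_pos: [485.6, 91.3, 88.3]
tool_rot: [-3.141, 0.0, -0.035]
force: [3.2, 1.2, -8.1]
width: 24.4
gripper_force: 59.4
```

Run:
```python
from h import *
s=read_state();print(s["clock"],s["eef_pos"],s["tool_rot"],s["force"])
w=get_image("wrist")[:,:,::-1];sd=get_image("scene")[180:295,255:415,::-1]
sd=cv2.resize(sd,(390,280));w=cv2.resize(w[100:],(410,280),interpolation=3);cv2.imwrite("pics/w3.png",np.hstack([w,sd]))
```

```text
6.0 [485.61315186  91.2621106   88.30461818] [-3.14103561e+00  1.18790552e-04 -3.48247040e-02] [ 3.19403862  1.18864547 -8.08657019]
```

View pics/w3.png

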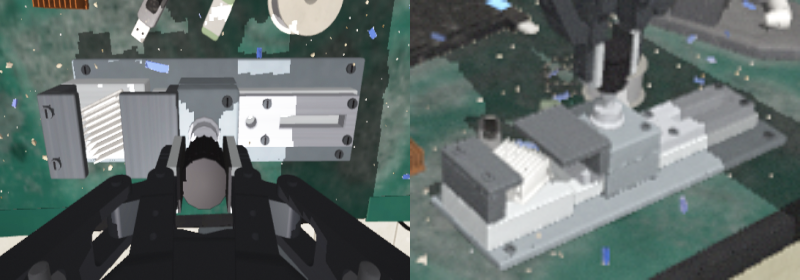

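Run:
```python
from h import *
f=lambda x,y:(x*560/410,100+y*320/280)
g=cv2.imread("pics/w3.png",0)
print(g[114:130:1,240:262:2]); 
for p in[(250,121),(277.5,121),(343.5,120)]:print(p,plane("wrist",f(*p),30))
```

```text
[[253 253 253 253 252 252 251 252 252 252 252]
 [253 253 253 253 249 253 247 249 252 252 252]
 [253 253 253 252 237 255 236 236 251 252 251]
 [253 253 252 247 242 255 230 195 246 251 251]
 [252 252 252 230 245 253 203 163 230 251 251]
 [252 252 251 213 199 199 200 143 201 249 250]
 [252 252 250 205 201 201 201 118 178 248 250]
 [252 252 248 200 202 201 192 111 162 249 251]
 [252 252 247 180 200 195 153 111 160 249 251]
 [253 253 247 143 180 167 121 113 189 250 251]
 [253 253 250 138 131 128 116 116 212 251 252]
 [253 253 252 167 118 119 116 125 224 252 252]
 [253 253 253 217 130 119 123 173 238 252 252]
 [253 253 253 242 178 140 160 215 249 252 252]
 [254 253 253 252 220 190 206 240 252 252 252]
 [254 254 253 253 247 233 239 251 252 252 252]]
(250, 121) [481.2057313   49.74146354  30.        ]
(277.5, 121) [480.36810586  25.11689838  30.        ]
(343.5, 120) [479.15571245 -33.8586436   30.        ]
```

Request:
play_rows:
  deltas: [0, 0, 1, 0, 0, 0, 0.1, 0, 0, 2, 0, 0, 0, 0.1, 0, 0, 2.7, 0, 0, 0, 0.1, 0, 0, 2.7, 0, 0, 0, 0.1]

```text
clock: 6.6
eef_pos: [485.6, 90.7, 85.6]
tool_rot: [3.142, 0.0, -0.035]
force: [2.0, 1.4, -6.5]
width: 24.2
gripper_force: 59.4
```

Request:
play_rows:
  deltas: [0, 0, 0.3, 0, 0, 0, 0.1, 0, 0, 0.5, 0, 0, 0, 0.1, 0, 0, 0.5, 0, 0, 0, 0.1]

```text
clock: 6.98
eef_pos: [485.6, 90.7, 85.3]
tool_rot: [-3.142, 0.0, -0.035]
force: [1.7, 1.2, -4.2]
width: 24.0
gripper_force: 59.6
```

Request:
play_rows:
  deltas: [0, 0, 0, 0, 0, 0, 0.45, 0, 0, 0, 0, 0, 0, 0.45, 0, 0, 0, 0, 0, 0, 0.45, 0, 0, -5, 0, 0, 0, 0.45, 0, 0, -11, 0, 0, 0, 0.45, 0, 0, -11, 0, 0, 0, 0.45]

```text
clock: 7.72
eef_pos: [486.2, 90.8, 96.8]
tool_rot: [-3.141, -0.001, -0.035]
force: [-0.2, -0.6, -0.7]
width: 38.7
gripper_force: 0.0
```

Run:
```python
from h import *
s=read_state();print(s["clock"],s["eef_pos"],s["force"])
w=get_image("wrist")[:,:,::-1];cv2.imwrite("pics/w4.png",cv2.resize(w[200:400,130:430],None,fx=2,fy=2))
```

```text
7.725 [486.21412979  90.7886859   96.78375705] [-0.15327976 -0.60710872 -0.7270906 ]
```

View pics/w4.png

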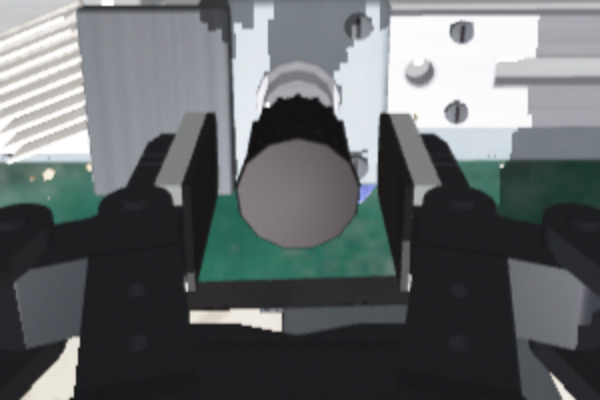

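Request:
play_rows:
  deltas: [0, 0, 0, 0, 0, 0, 0.36, 0, 0, 0, 0, 0, 0, 0.36, 0, -2, 0, 0, 0, 0, 0.36, 0, -3.5, 0, 0, 0, 0, 0.36, 0, -5, 0, 0, 0, 0, 0.36, 0, -6.5, 0, 0, 0, 0, 0.36, 0, -8, 0, 0, 0, 0, 0.36]

```text
clock: 8.65
eef_pos: [485.8, 96.4, 96.0]
tool_rot: [3.139, 0.001, -0.037]
force: [0.6, -6.3, 0.4]
width: 30.8
gripper_force: 2.9
```

Request:
play_rows:
  deltas: [0, 0, 0, 0, 0, 0, 0.36, 0, -1, 0, 0, 0, 0, 0.36, 0, -1, 0, 0, 0, 0, 0.36]

```text
clock: 9.02
eef_pos: [485.8, 97.6, 96.0]
tool_rot: [3.139, 0.001, -0.037]
force: [1.0, -6.3, 1.0]
width: 30.7
gripper_force: 2.9
```

Request:
play_rows:
  deltas: [0, -1, 0, 0, 0, 0, 0.36, 0, -2, 0, 0, 0, 0, 0.36, 0, -3, 0, 0, 0, 0, 0.36]

```text
clock: 9.4
eef_pos: [485.9, 100.4, 95.9]
tool_rot: [3.139, 0.001, -0.037]
force: [0.9, -6.2, -0.1]
width: 30.8
gripper_force: 3.1
```

Request:
play_rows:
  deltas: [0, -1, 0, 0, 0, 0, 0.36, 0, -2, 0, 0, 0, 0, 0.36]

```text
clock: 9.65
eef_pos: [485.9, 102.9, 95.8]
tool_rot: [3.139, 0.001, -0.037]
force: [1.1, -3.4, -2.1]
width: 30.8
gripper_force: 1.8
```

Request:
play_rows:
  deltas: [0, 0, 0, 0, 0, 0, 0.36]

```text
clock: 9.78
eef_pos: [486.0, 104.6, 96.0]
tool_rot: [3.141, 0.0, -0.035]
force: [-1.1, -1.2, -0.6]
width: 30.9
gripper_force: 0.7
```

Run:
```python
from h import *
s=read_state();print(s["clock"],s["eef_pos"],s["force"])
w=get_image("wrist")[:,:,::-1];sd=get_image("scene")[180:295,255:415,::-1]
sd=cv2.resize(sd,(417,300));cv2.imwrite("pics/w5.png",np.hstack([cv2.resize(w[200:400,160:410],(375,300)),sd]))
```

```text
9.775 [486.00354378 104.63348887  95.97648774] [-1.08077021 -1.16696956 -0.58362604]
```

View pics/w5.png

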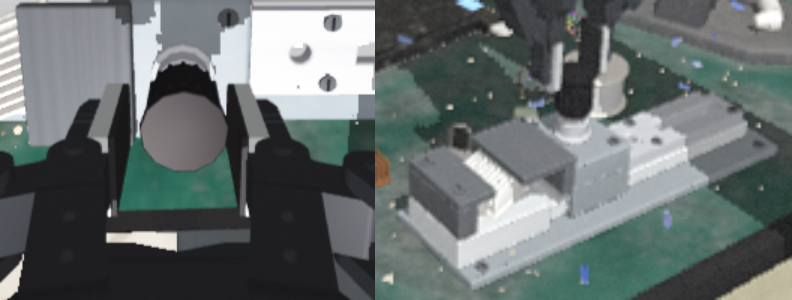

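Request:
play_rows:
  deltas: [0, 0, 0, 0, 0, 0, 0.5, 0, 0, 0, 0, 0, 0, 0.5, 0, 0, -20, 0, 0, 0, 0.5, 0, 0, -50, 0, 0, 0, 0.5, 0, 0, -90, 0, 0, 0, 0.5, -30, 0, -120, 0, 0, 0, 0.5, -60, 0, -120, 0, 0, 0, 0.5, -60, 0, -120, 0, 0, 0, 0.5]

```text
clock: 10.88
eef_pos: [424.3, 107.1, 216.6]
tool_rot: [-3.141, 0.001, -0.034]
force: [0.3, 0.5, -0.6]
width: 42.4
gripper_force: 0.0
```

Run:
```python
from h import *
s=read_state();print(s["clock"],s["eef_pos"],s["force"])
for n,b in(("wrist",(0,0,560,420)),("scene",(255,180,415,295)),("side",(175,185,325,375))):
    im=get_image(n)[:,:,::-1];cv2.imwrite(f"pics/{n}6.png",im)
w=cv2.imread("pics/wrist6.png");a=cv2.imread("pics/scene6.png")[170:300,255:415];b=cv2.imread("pics/side6.png")[185:345,175:325]
print(proj("wrist",(484,104,104)))
cv2.imwrite("pics/c6.png",np.vstack([cv2.resize(w[:300],(560,300)),np.hstack([cv2.resize(a,(310,252)),cv2.resize(b,(250,252))])]))
```

```text
10.875 [424.25528437 107.11462705 216.62649032] [ 0.26739764  0.46045122 -0.57885183]
(np.float64(279.53751466615364), np.float64(141.1762427035633))
```

View pics/c6.png

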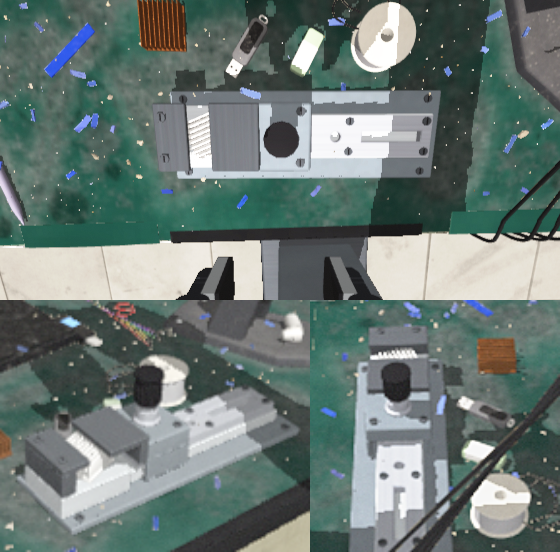

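Run:
```python
from h import *
def top(f,box):
    x0,y0,x1,y1=box;g=cv2.imread(f,0)[y0:y1,x0:x1];m=(g<60).astype(np.uint8)
    n,l,st,ce=cv2.connectedComponentsWithStats(m);i=1+st[1:,4].argmax();s=st[i];return (x0+s[0],y0+s[1],s[2],s[3])
for k,a,b in((0,(360,180,395,215),(212,270,245,315)),(6,(315,190,350,225),(212,212,243,250))):
    p=top(f"pics/scene{k}.png",a);q=top(f"pics/side{k}.png",b);print(p,q)
    # rim top: centre x, top row + half ellipse
    c=(p[0]+p[2]/2,p[1]);d=(q[0]+q[2]/2,q[1]);print(tri(c,d))
s=read_state()
```

```text
(np.int32(370), np.int32(187), np.int32(15), np.int32(21)) (np.int32(217), np.int32(280), np.int32(20), np.int32(27))
(array([479.51431889,  -2.16497749, 112.05738616]), np.float64(4.6440859087552475))
(np.int32(317), np.int32(204), np.int32(22), np.int32(21)) (np.int32(218), np.int32(225), np.int32(18), np.int32(25))
(array([484.90916734, 108.82316796, 109.28022918]), np.float64(0.8795658929076702))
```

```bash
python3 -c "from cell import *;print(finish_job())"
```

```text
the job is handed in; nothing more can be done
None
```

I handed the job in at about 11 s on the robot's clock: the sliding jaw was moved past the first hole and the plunger dropped into the second hole, judging by the push force falling away and the knob's height in the images. The pin's exact depth could not be measured, the gripper was lifted well clear, and nothing beside the holder looked moved in the last picture.

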